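# Centre-punch the drill spot of a bracket blank through the jig bush

### The arm

A 7-joint arm with a two-finger parallel gripper is mounted at the origin on the work surface. World frame = base frame: x ahead of the robot, y to its left, z up, the work surface at z = 0. Lengths are in m, angles in rad, forces in N, time in s.
With the tool pointing down it reaches from about 0.425 to 0.925 m from the base axis. Payload 6.8 kg.
Tool frame: the origin (TCP) lies midway between the tips of the shut fingers; the grasp point (between the pads) lies 19 mm behind it; y points along the fingers, z is the direction in which the jaws open and shut, and the axes are right-handed (so a half turn about y gives the same grasp; the last joint's range is limited). The gripper opens to 85 mm and grips with 20 to 120 N. Pads are 22 mm wide; open, the fingers measure 114 mm over their backs; the gripper's body (76 mm by 85 mm) begins 54 mm behind the grasp point. The pads swing forward as they close: fully open they stand 13 mm farther back than shut.
Start: joints at [1.069, 0.477, 0.022, 1.555, -0.011, 1.109, -0.083], TCP at [0.259, -0.623, 0.231] pointing down, gripper open.
Joint ranges: [-2.96, 2.96], [-0.34, 2.1], [-1.41, 1.46], [0.24, 2.44], [-1.37, 4.51], [0.17, 1.92], [-2.96, 2.96]. Speed limits (rad/s): [2.39, 2.39, 3.14, 3.14, 3.14, 3.14, 3.14].

### API

Orientations are given as a unit quaternion [w, x, y, z].
In Python, from station import bot gives the robot as it stands. The module is installed in compiled form; this text tells all that it offers.
- The arm moves only by the shell command python3 -m crank 'ROWS' [FORCE]. ROWS is JSON, a list of rows, each an object with "linear": the shift along the tool's x, y, z in m, a list of three; "dr": the turn, a rotation vector about the tool's x, y, z in degrees, a list of three; "hand": the gripper command: -1 is shut, 1 is fully open, values between are in proportion. A call has 1 to 10 rows; each row is the pose to reach, as a shift and turn from the pose commanded when the call began, along the tool's axes at that moment; what a row does not reach only later rows make up. A row lasts 1/12 s, in which the tool goes at most 41.7 mm and 7.16 degrees, less where a joint would pass 70% of its speed; a pose out of reach is approached as far as the arm can. A call with a gripper value outside its range is refused whole. The fingers move at their own pace and stop on an object; FORCE is the grip in N (left out, the last holds). Time passes only in rows, so rows that repeat a pose let the fingers close. It gives the time, the measured TCP pose, the force and the opening at its end, in the units of the state.
- bot.get_obs(): the state, without advancing time (a new reading comes with each control period).
- bot.read_camera(name): name is "scene" or "top" or "wrist"; returns the picture (420x560x3 uint8, blue, green, red); there is no depth.
- bot.camera_params(name): a dict with "K" (3x3 intrinsics, pixels), "k1" (the pictures are not rectified: a ray, as slopes to the right and down, at radius r is drawn at 1 + k1 r^2 times it, then the intrinsics apply), "R" (3x3) and "t" (3): a world point X has camera coordinates R X + t; the wrist camera has in their place "hand_eye" (4x4, takes a point from camera to tool coordinates, whose origin is the TCP and whose axes are the tool frame's). Camera axes: x right, y down, z forward; pixel columns grow to the right and rows downward; lengths in m; the calibration is good to about 2 mm. A picture is of the moment at which its call begins: read the wrist's pose just before it. camera_params takes no time and is no camera call.
- bot.hand_in(): hands the job in, once; it reports no verdict.
Trained networks look in the newest picture that a camera, given by its name, has taken for a name from the list of things; names that differ only in an ending like _2 or _b are one class to them, and where a whole thing is asked for, a point or a joint stands for the part that bears it (a point fixed in the world has none). Each returns a list of dicts, best first, with "score" (0 to 1); they miss things now and then, are a little off and sometimes report something else, mostly with a low value. They report only what shows in the picture. A call takes as long as a camera call. They do not tell look-alikes from the thing itself.
- bot.search_frame(camera, target): "extent" ([left, top, right, bottom] in pixels, round what is visible of it).
- bot.cut_out(camera, target): "pixels" (420x560 bool, what is visible of it) and "extent" ([left, top, right, bottom] in pixels, round what is visible of it).
- bot.place_of(camera, target): "xy" ([column, row] in pixels: a listed point, or the origin of a listed thing).
The state is a dict: "t": time; "q": joint angles; "joint_vel": joint speeds; "joint_torque": joint torques, N m; "eef_pos": TCP position; "tool_rot": TCP orientation; "contact_force": force on the tool from outside, world axes, zero at the start; "torque": the same for the moment, N m; "gripper_width": opening from 0.0 (shut) to 1.0 (fully open).
Only numpy, scipy, OpenCV 4.12 (cv2) and the standard library are available. Lean on these libraries where they do the work, as an engineer would, in place of code of your own. Each camera call takes 0.05 s, during which the arm holds its last target. There are 200 camera calls.

### The job

Take the automatic centre punch out of its wooden stand, put its nose down through the guide bush of the drill jig until the point rests on the bracket blank, and press it straight down until its hidden spring snaps, stopping as soon as it does: do not bear down hard or ram the punch solid, and do not set it off anywhere else. Then draw it out, stand it upright back in its hole in the wooden stand, fully home, and let go, leaving the other things on the table where they lie.

Things in the scene. Friction and masses are not known exactly. Their poses are not given: they have to be found in the camera images.
- punch: Automatic centre punch, bright steel with dark knurled bands: upright round barrel 15 mm thick, 95 mm long, about 0.2 kg in all. Origin: centre of the barrel's flat foot, where the thin nose comes out; z up (cap top +95 mm). At the start the nose is in the stand's hole, foot on the stand's top. Grip it by the barrel. Over 20 N between punch and jig, or over 15 N once it has snapped, is too hard.
- plunger: The punch's sliding nose, dark, 8 mm thick, ending in a blunt cone (2.4 mm wide at the point, 8 mm 6 mm higher). Origin: the point; z up. At rest 40 mm below the foot. Pressed into the barrel it resists with 3 N at first, rising to 14 N at 4.5 mm; there it snaps and the force drops to about 6 N. Pressed on it rises again; at 9 mm it is solid and shoots up. It springs out when lifted.
- hammer: The striker hidden inside the barrel, not to be seen. Origin: on the barrel's axis, 20 mm above the foot; it jumps up 4.5 mm inside the barrel when the spring snaps, and comes back when the punch is lifted.
- jig: Steel bridge drill jig bolted down: base 150 x 110 x 12 mm, bush plate across its middle (52 mm along x, 107 along y, top at 38 mm), thumb screw to y = -86 mm. Origin: centre of its underside. Under the bridge, along x, a steel bracket blank 44 mm wide is clamped, 3 to 17 mm thick from batch to batch: its face is 13 to 27 mm below the bush's mouth, to be felt. It does not yield.
- bush (a point): Centre of the mouth of the round guide bush in the middle of the bush plate, 42 mm above the table and 4 mm above the plate; outer rim 26 mm wide. The mouth flares (about 14 mm wide at the top), the bore below is 10 mm wide and upright, and ends 12 mm below the mouth. Straight under it is the drill spot on the blank.
- stand: Punch stand, a fixed wooden block 64 x 64 x 52 mm with one hole in the middle of its top. Origin: centre of its underside.
- stand_hole (a point): Centre of the mouth of the stand's upright hole, on the block's top face 52 mm above the table: 11 mm wide, 46 mm deep. The punch is home when the nose is in it and the barrel's foot sits on the block.
- drift: Bystander: steel drift punch lying on the table, hexagonal shank 12 mm thick tapering to a 6 mm rod, 130 mm long along its x. Origin: on the table under its middle.
- nipple: Bystander: brass adapter nipple standing on end, 44 mm high, hexagon 22 mm across. Origin: centre of its underside.
- cap_nut: Bystander: brass domed cap nut, hexagon 24 mm across, 26 mm high. Origin: centre of its underside.
- pin_case: Bystander: flat red plastic gauge pin case 64 x 105 x 22 mm. Origin: centre of its underside.
There are look-alikes about, which are no part of the job. Of the things like the jig, leave any that is blue; of the rest the smaller one is meant.

How it is judged:
By the outcome, as a careful person would: the job done as asked, in the order asked, and still so for the second after the job is handed in, with the robot touching nothing.
It also fails if it takes over 67 s, if anything falls off the work surface, if the arm or the gripper's body presses on something with over 40 N, if the wrist force passes 120 N, or if a joint passes its speed limit or range.

## Working session

There is one attempt and no reset: what is moved stays moved. The work goes in short steps, Python scripts to look and compute and a shell command to move; the robot and the scene stay as the last step left them, time stands still between calls to the robot, and variables do not carry over. Pictures are saved under pics/ and viewed, about 8 in all and at most 12, crops included, and the job is handed in when it is done.

```bash
mkdir -p pics
cat > h.py <<'E'
import numpy as np, cv2
from station import bot
from scipy.spatial.transform import Rotation as Ro
def tool():
    o=bot.get_obs(); q=np.array(o["tool_rot"]); return np.array(o["eef_pos"]), Ro.from_quat(q[[1,2,3,0]]).as_matrix(), o
def ray(cam,px,pose=None):
    p=bot.camera_params(cam); K=np.array(p["K"]); k1=p["k1"]
    d=np.array([(px[0]-K[0,2])/K[0,0],(px[1]-K[1,2])/K[1,1]]); u=d.copy()
    for _ in range(30): u=d/(1+k1*(u@u))
    v=np.array([u[0],u[1],1.])
    if "R" in p:
        R=np.array(p["R"]);t=np.array(p["t"]); return -R.T@t, R.T@v
    H=np.array(p["hand_eye"]); P,R=pose
    return R@H[:3,3]+P, R@H[:3,:3]@v
def atz(cam,px,z,pose=None):
    o,d=ray(cam,px,pose); return o+d*(z-o[2])/d[2]
def tri(rs):
    A=np.zeros((3,3));b=np.zeros(3)
    for o,d in rs:
        d=d/np.linalg.norm(d);M=np.eye(3)-np.outer(d,d);A+=M;b+=M@o
    return np.linalg.solve(A,b)
E
python3 - <<'E'
from h import *
P,R,o=tool(); print(o["t"],P,R.round(3),o["contact_force"],o["gripper_width"])
for c in ("scene","top"):
    im=bot.read_camera(c); cv2.imwrite(f"pics/{c}0.png",im)
    for n in ("punch","jig","bush","stand","stand_hole"):
        for r in bot.place_of(c,n): 
            z={"bush":.042,"stand_hole":.052,"punch":.052}.get(n,0)
            print(c,n,np.round(r["xy"],1),round(r["score"],2),atz(c,r["xy"],z).round(4))
E
```

```text
0.0 [ 0.2587673  -0.62278259  0.23031236] [[-0.923 -0.001  0.384]
 [-0.384  0.002 -0.923]
 [ 0.    -1.    -0.002]] [ 1.15925163  0.20497277 -0.30132917] 1.0002256706828434
scene punch [214.2 247.9] 0.51 [ 0.552  -0.1475  0.052 ]
scene jig [349.2 122.8] 0.78 [0.2133 0.3397 0.    ]
scene jig [448.5 277. ] 0.77 [0.7646 0.3469 0.    ]
scene jig [347.6 206.8] 0.62 [0.5069 0.2039 0.    ]
scene bush [349.4 196.4] 0.65 [0.5052 0.2033 0.042 ]
scene bush [456.1 270.1] 0.62 [0.7685 0.3471 0.042 ]
scene bush [351.5 111.6] 0.59 [0.2111 0.3423 0.042 ]
scene stand [221.1 259.5] 0.94 [ 0.5558 -0.1395  0.    ]
scene stand_hole [216.4 246.7] 0.58 [ 0.5504 -0.1421  0.052 ]
top punch [335.  198.5] 0.4 [ 0.5541 -0.1451  0.052 ]
top jig [178.7 137.5] 0.87 [0.756  0.3452 0.    ]
top jig [178.7 307.5] 0.74 [0.2242 0.3273 0.    ]
top jig [221.5 214.3] 0.57 [0.5104 0.2039 0.    ]
top bush [174.2 131.7] 0.79 [0.7623 0.3508 0.042 ]
top bush [221.3 216. ] 0.68 [0.4998 0.1993 0.042 ]
top bush [173.8 309.4] 0.61 [0.221  0.3331 0.042 ]
top stand [335.7 199.9] 0.92 [ 0.5581 -0.153   0.    ]
top stand [225.  155.8] 0.74 [ 0.6974  0.1969 -0.    ]
top stand_hole [337.5 199.8] 0.72 [ 0.5501 -0.1527  0.052 ]
```

View pics/scene0.png

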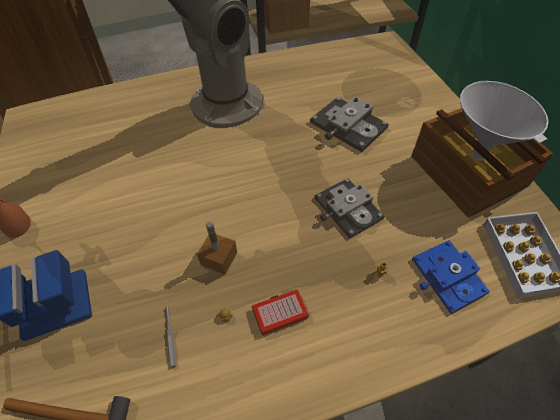

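View pics/top0.png

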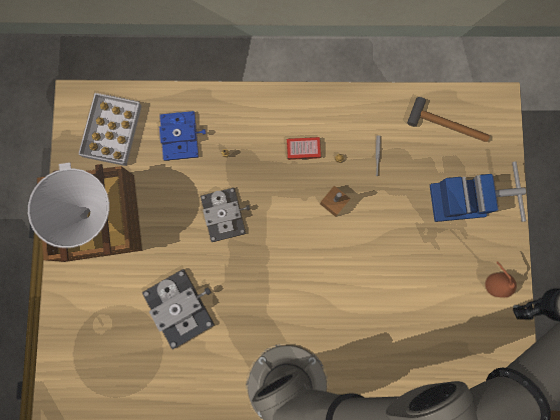

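The pictures show three jig-like things. In the scene picture they are a blue one at (448,277), a larger grey one at (349,123), and a smaller grey one at (348,207), which is (222,214) in the top picture. The blue one is excluded and the smaller grey one is meant. It measures about 155x120 mm, near the stated 150x110. The punch stands in its block at scene (214,247), top (336,199). I'll confirm both in one crop.

Run:
```python
from h import *
im=cv2.imread("pics/top0.png")[90:360,130:380]; cv2.imwrite("pics/crop.png",cv2.resize(im,None,fx=2.2,fy=2.2,interpolation=cv2.INTER_CUBIC))
p=bot.camera_params("wrist");print(p)
P,R,o=tool()
H=np.array(p["hand_eye"]);print("cam offset world",R@H[:3,3],"fwd",R@H[:3,2],"right",R@H[:3,0])
tgt=np.array([.552,-.145,.231]);print("tool shift to stand",R.T@(tgt-P))
for c,n in (("scene","jig"),("top","jig")):
    for r in bot.search_frame(c,n): print(c,np.round(r["extent"]),round(r["score"],2))
```

```text
{'K': array([[306.5447581 ,   0.        , 281.46610736],
       [  0.        , 306.5447581 , 212.30336698],
       [  0.        ,   0.        ,   1.        ]]), 'k1': 0.01827619265948298, 'hand_eye': array([[ 1.24001062e-04,  9.57147169e-01,  2.89601937e-01,
        -7.28993098e-02],
       [ 1.34832510e-03, -2.89601836e-01,  9.57146258e-01,
        -1.42901843e-01],
       [ 9.99999083e-01,  2.71790409e-04, -1.32645649e-03,
         1.83177943e-04],
       [ 0.00000000e+00,  0.00000000e+00,  0.00000000e+00,
         1.00000000e+00]])}
cam offset world [0.0673899  0.02780035 0.14290214] fwd [-0.26794136 -0.10989178 -0.95714744] right [ 0.38353693 -0.92352458 -0.00133485]
tool shift to stand [-4.54096992e-01  3.26020778e-04 -3.29331962e-01]
scene [413. 241. 486. 315.] 0.94
scene [314.  94. 383. 149.] 0.78
scene [314. 178. 385. 240.] 0.61
top [201. 189. 250. 239.] 0.84
top [142. 270. 214. 349.] 0.7
top [335. 192. 338. 202.] 0.16
```

View pics/crop.png

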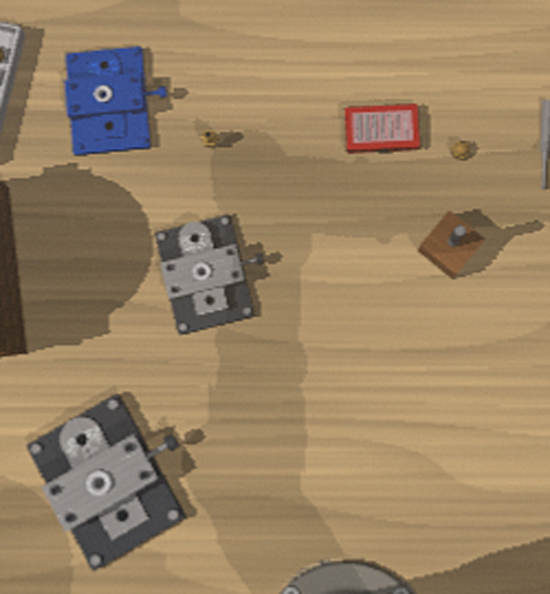

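The crop confirms the smaller grey jig at crop (202,271), with the larger one at (98,483) and the blue one at (103,93). I'll go above the punch.

```bash
python3 -m crank '[{"linear":[-0.02,0,-0.014],"dr":[0,0,0],"hand":1},{"linear":[-0.05,-0.01,-0.036],"dr":[0,0,0],"hand":1},{"linear":[-0.08,-0.02,-0.06],"dr":[0,0,0],"hand":1},{"linear":[-0.11,-0.03,-0.08],"dr":[0,0,0],"hand":1},{"linear":[-0.14,-0.03,-0.102],"dr":[0,0,0],"hand":1},{"linear":[-0.17,-0.03,-0.124],"dr":[0,0,0],"hand":1},{"linear":[-0.20,-0.03,-0.146],"dr":[0,0,0],"hand":1},{"linear":[-0.23,-0.03,-0.168],"dr":[0,0,0],"hand":1},{"linear":[-0.26,-0.03,-0.19],"dr":[0,0,0],"hand":1},{"linear":[-0.29,-0.03,-0.212],"dr":[0,0,0],"hand":1}]' 60
python3 -m crank '[{"linear":[-0.03,0,-0.022],"dr":[0,0,0],"hand":1},{"linear":[-0.06,0,-0.044],"dr":[0,0,0],"hand":1},{"linear":[-0.09,0,-0.066],"dr":[0,0,0],"hand":1},{"linear":[-0.12,0,-0.088],"dr":[0,0,0],"hand":1},{"linear":[-0.15,0,-0.105],"dr":[0,0,0],"hand":1},{"linear":[-0.164,0,-0.117],"dr":[0,0,0],"hand":1},{"linear":[-0.164,0,-0.117],"dr":[0,0,0],"hand":1}]' 60
python3 - <<'E'
from h import *
P,R,o=tool(); print(o["t"],P,R.round(4),o["q"],o["contact_force"])
im=bot.read_camera("wrist"); cv2.imwrite("pics/w1.png",im)
for n in ("punch","stand_hole","stand"):
    for r in bot.place_of("wrist",n):
        print(n,np.round(r["xy"],1),round(r["score"],2),atz("wrist",r["xy"],0 if n=="stand" else .052,(P,R)).round(4))
for r in bot.cut_out("wrist","punch"): print(r["extent"],r["score"])
E
```

```text
t: 1.53
eef_pos: [0.4461, -0.3147, 0.2617]
tool_rot: [-0.138, 0.138, -0.693, 0.694]
contact_force: [0.2, 0.5, -0.8]
gripper_width: 0.998
t: 2.12
eef_pos: [0.5544, -0.1394, 0.2615]
tool_rot: [0.142, -0.14, 0.694, -0.692]
contact_force: [-0.2, 1.2, 0.4]
gripper_width: 1.0
2.1167 [ 0.55440754 -0.13943025  0.2615032 ] [[-0.9204  0.0016  0.3911]
 [-0.3911  0.0025 -0.9204]
 [-0.0024 -1.     -0.0017]] [ 0.3367257   0.29254406 -0.24359634  1.76040828  0.07523464  1.09665312
 -1.1002326 ] [-0.16730988  1.1541353   0.3563456 ]
punch [284.8 190. ] 0.73 [ 0.5503 -0.1447  0.052 ]
stand_hole [286.8 192.7] 0.93 [ 0.5483 -0.1482  0.052 ]
stand [287.7 179. ] 0.7 [ 0.5551 -0.1473  0.    ]
[248.9, 151.9, 321.3, 223.4] 0.5
```

View pics/w1.png

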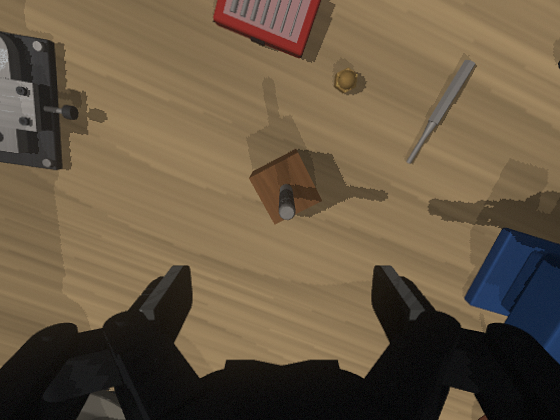

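Wrist picture: the punch's cap is at (287,211), the block's top centre at about (287,188), and the fingers are clear on either side.

Run:
```python
from h import *
P,R,o=tool()
im=cv2.imread("pics/w1.png"); cv2.imwrite("pics/w1c.png",cv2.resize(im[135:240,230:350],None,fx=5,fy=5,interpolation=cv2.INTER_CUBIC))
print("cap",atz("wrist",(287,211),.147,(P,R)),"top",atz("wrist",(286,187),.052,(P,R)))
for c in ("scene","top"):
    r=bot.cut_out(c,"punch")
    if r: m=r[0]["pixels"];ys,xs=np.nonzero(m);print(c,r[0]["extent"],r[0]["score"],ys.size)
```

```text
cap [ 0.54959416 -0.15299171  0.147     ] top [ 0.55063242 -0.15299034  0.052     ]
scene [206.6, 223.0, 219.0, 252.3] 0.73 212
top [332.2, 192.4, 340.8, 200.1] 0.6 52
```

View pics/w1c.png

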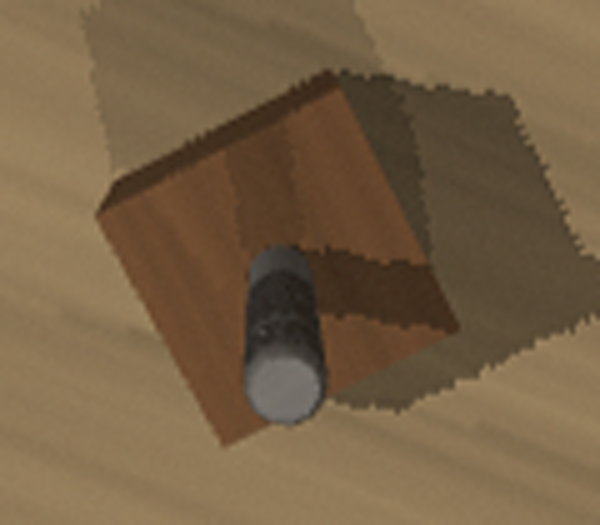

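```bash
python3 -m crank '[{"linear":[0.005,0.01,0.005],"dr":[0,0,0],"hand":1},{"linear":[0.0114,0.03,0.0112],"dr":[0,0,0],"hand":1},{"linear":[0.0114,0.055,0.0112],"dr":[0,0,0],"hand":1},{"linear":[0.0114,0.08,0.0112],"dr":[0,0,0],"hand":1},{"linear":[0.0114,0.105,0.0112],"dr":[0,0,0],"hand":1},{"linear":[0.0114,0.13,0.0112],"dr":[0,0,0],"hand":1},{"linear":[0.0114,0.15,0.0112],"dr":[0,0,0],"hand":1},{"linear":[0.0114,0.165,0.0112],"dr":[0,0,0],"hand":1},{"linear":[0.0114,0.173,0.0112],"dr":[0,0,0],"hand":1},{"linear":[0.0114,0.173,0.0112],"dr":[0,0,0],"hand":1}]' 60
python3 - <<'E'
from h import *
P,R,o=tool(); print(o["t"],P,R.round(4),o["contact_force"])
im=bot.read_camera("wrist"); cv2.imwrite("pics/w2.png",im)
for n in ("punch","stand_hole"):
    for r in bot.place_of("wrist",n):
        print(n,np.round(r["xy"],1),round(r["score"],2),atz("wrist",r["xy"],.052,(P,R)).round(4))
E
```

```text
t: 3.3
eef_pos: [0.5439, -0.1606, 0.0861]
tool_rot: [0.137, -0.139, 0.694, -0.693]
contact_force: [-0.2, 0.0, -0.4]
gripper_width: 0.996
3.3 [ 0.543905   -0.16061686  0.08610455] [[-9.238e-01 -3.900e-03  3.828e-01]
 [-3.828e-01  6.000e-04 -9.238e-01]
 [ 3.300e-03 -1.000e+00 -2.000e-03]] [-0.21667816  0.03068392 -0.39677664]
punch [262.4 221.4] 0.6 [ 0.5518 -0.1446  0.052 ]
stand_hole [261.5 223.6] 0.78 [ 0.5503 -0.1446  0.052 ]
```

View pics/w2.png

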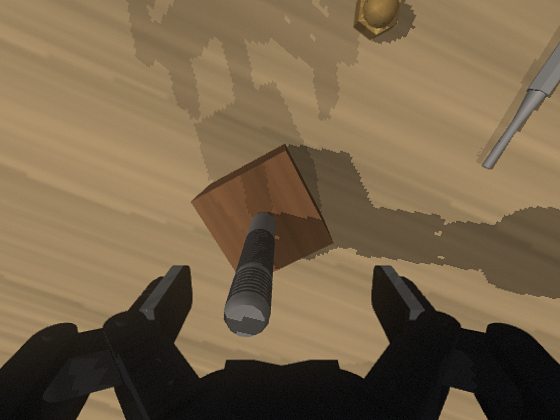

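The punch leans towards the left in view: cap at (247,320), block centre at about (262,222), so the hand is off to one side. The earlier reading was taken while the arm was still settling, so I'll read again at rest.

Run:
```python
from h import *
P,R,o=tool(); print(o["t"],P,R.round(4))
im=bot.read_camera("wrist"); 
for n in ("punch","stand_hole"):
    for r in bot.place_of("wrist",n):
        print(n,np.round(r["xy"],1),round(r["score"],2),atz("wrist",r["xy"],.052,(P,R)).round(4))
for px,z in (((247,320),.147),((262,222),.052)):
    X=atz("wrist",px,z,(P,R)); print(px,X.round(4),"tool",(R.T@(X-P)).round(4))
P,R,o=tool(); print(o["t"],P)
g=cv2.resize(im[180:350,200:300],None,fx=3.5,fy=3.5,interpolation=cv2.INTER_CUBIC);cv2.imwrite("pics/w3.png",g)
```

```text
3.45 [ 0.54633354 -0.16053477  0.08912548] [[-9.236e-01  1.400e-03  3.833e-01]
 [-3.833e-01 -4.000e-04 -9.236e-01]
 [-1.100e-03 -1.000e+00  9.000e-04]]
punch [262.9 221.2] 0.75 [ 0.5537 -0.145   0.052 ]
stand_hole [262.3 229.1] 0.87 [ 0.5487 -0.1466  0.052 ]
(247, 320) [ 0.552  -0.1461  0.147 ] tool [-0.0108 -0.0579 -0.0111]
(262, 222) [ 0.553  -0.1447  0.052 ] tool [-0.0121  0.0371 -0.0121]
3.6 [ 0.54657172 -0.16031869  0.08942964]
```

View pics/w3.png

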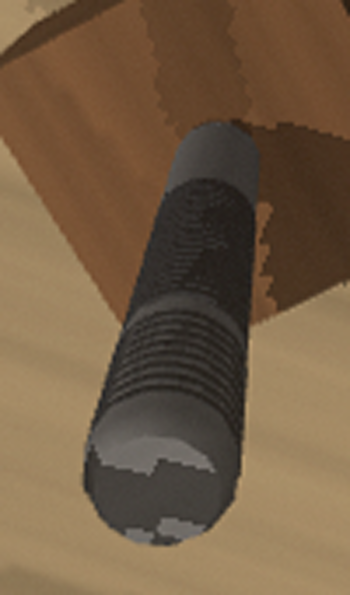

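```bash
cat >> h.py <<'E'
def proj(X,pose):
    p=bot.camera_params("wrist");H=np.array(p["hand_eye"]);P,R=pose
    c=((X-P)@R-H[:3,3])@H[:3,:3]; s=c[:,:2]/c[:,2:]; s=s*(1+p["k1"]*(s**2).sum(1))[:,None]
    K=np.array(p["K"]); return s*[K[0,0],K[1,1]]+K[:2,2]
def circ(x,y,z,r):
    a=np.linspace(0,2*np.pi,73); return np.c_[x+r*np.cos(a),y+r*np.sin(a),0*a+z]
E
python3 - <<'E'
from h import *
from scipy.optimize import least_squares
P,R,o=tool(); print(P)
def f(v):
    c=proj(circ(v[0],v[1],.147,.0075),(P,R)); b=proj(circ(v[0],v[1],.052,.0075),(P,R))
    return [c[:,0].min()-224,c[:,0].max()-269.4,c[:,1].max()-335.7,b[:,1].min()-214.9,b[:,0].max()-274.3,b[:,0].min()-248.6]
s=least_squares(f,[.55,-.147]); print(s.x,np.round(s.fun,1)); d=np.r_[s.x,.088]-P; print("tool",R.T@d)
E
```

```text
[ 0.54657172 -0.16031869  0.08942964]
[ 0.55248767 -0.14539071] [-1.3 -0.3  1.9 -3.   0.7  2.3]
tool [-0.01118668  0.0014339  -0.01151907]
```

```bash
python3 -m crank '[{"linear":[-0.006,0,-0.006],"dr":[0,0,0],"hand":1},{"linear":[-0.0112,0,-0.0115],"dr":[0,0,0],"hand":1},{"linear":[-0.0112,0,-0.0115],"dr":[0,0,0],"hand":0},{"linear":[-0.0112,0,-0.0115],"dr":[0,0,0],"hand":-0.4},{"linear":[-0.0112,0,-0.0115],"dr":[0,0,0],"hand":-0.4},{"linear":[-0.0112,0,-0.0115],"dr":[0,0,0],"hand":-0.4},{"linear":[-0.0112,0,-0.0115],"dr":[0,0,0],"hand":-0.4}]' 80
python3 - <<'E'
from h import *
P,R,o=tool(); print(P,R.round(4),o["gripper_width"])
im=bot.read_camera("wrist");cv2.imwrite("pics/w4.png",im[:,130:430])
E
```

```text
t: 4.18
eef_pos: [0.5516, -0.1455, 0.0882]
tool_rot: [-0.138, 0.138, -0.693, 0.694]
contact_force: [1.0, 0.3, -0.3]
gripper_width: 0.313
[ 0.55155036 -0.14545536  0.08823939] [[-9.236e-01 -2.000e-04  3.833e-01]
 [-3.833e-01 -2.000e-04 -9.236e-01]
 [ 3.000e-04 -1.000e+00  1.000e-04]] 0.3126343400640324
```

View pics/w4.png

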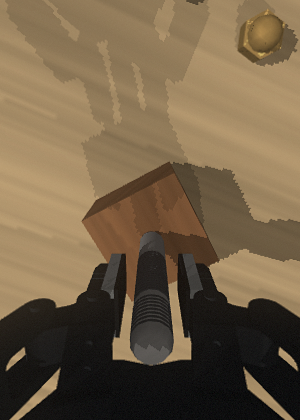

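The jaws are centred on the barrel: cap at column 281, pads at 254 and 309. I'll close and lift straight up.

```bash
python3 -m crank '[{"linear":[0,0,0],"dr":[0,0,0],"hand":-0.8},{"linear":[0,0,0],"dr":[0,0,0],"hand":-1},{"linear":[0,0,0],"dr":[0,0,0],"hand":-1},{"linear":[0,0,0],"dr":[0,0,0],"hand":-1},{"linear":[0,0,0],"dr":[0,0,0],"hand":-1}]' 80
python3 -c "
from h import *
P,R,o=tool();print(P,o['contact_force'],o['torque'],o['gripper_width'])"
python3 -m crank '[{"linear":[0,-0.005,0],"dr":[0,0,0],"hand":-1},{"linear":[0,-0.015,0],"dr":[0,0,0],"hand":-1},{"linear":[0,-0.03,0],"dr":[0,0,0],"hand":-1},{"linear":[0,-0.045,0],"dr":[0,0,0],"hand":-1},{"linear":[0,-0.06,0],"dr":[0,0,0],"hand":-1},{"linear":[0,-0.075,0],"dr":[0,0,0],"hand":-1},{"linear":[0,-0.08,0],"dr":[0,0,0],"hand":-1},{"linear":[0,-0.08,0],"dr":[0,0,0],"hand":-1}]' 80
python3 - <<'E'
from h import *
P,R,o=tool(); print(o["t"],P,R.round(4),o["gripper_width"],o["contact_force"])
d=np.array([.503,.201,.20])-P; print("to bush, tool",R.T@d)
print(bot.camera_params("wrist")["hand_eye"][:3,3])
X=np.array([.503,.201,.042]); print("bush px when above, look from tool pos:",proj(X[None],(np.array([.503,.201,.2]),R)), "nose px", proj((P+R@np.array([0,.076,0]))[None],(P,R)))
E
```

```text
t: 4.65
eef_pos: [0.5517, -0.1453, 0.0884]
tool_rot: [-0.138, 0.138, -0.693, 0.694]
contact_force: [-0.9, -1.5, 2.9]
gripper_width: 0.157
[ 0.551691  -0.1453371  0.0884259] [-0.88420136 -1.50771525  2.92088323] [-0.10687192  0.26031109  0.00770283] 0.1571770594460327
t: 5.32
eef_pos: [0.5528, -0.1452, 0.1701]
tool_rot: [-0.139, 0.137, -0.693, 0.694]
contact_force: [0.6, 0.1, -1.6]
gripper_width: 0.154
5.3167 [ 0.55275415 -0.14522698  0.17011061] [[-9.235e-01  3.200e-03  3.837e-01]
 [-3.837e-01 -6.000e-04 -9.235e-01]
 [-2.700e-03 -1.000e+00  1.800e-03]] 0.1537503875571024 [ 0.56810743  0.05826191 -1.58803203]
to bush, tool [-0.08698038 -0.03025495 -0.33876396]
[-0.07290026 -0.14290379  0.00018359]
bush px when above, look from tool pos: [[281.41739499 195.49486268]] nose px [[281.62663064 220.78499301]]
```

```bash
python3 -m crank '[{"linear":[-0.005,-0.005,-0.02],"dr":[0,0,0],"hand":-1},{"linear":[-0.014,-0.01,-0.055],"dr":[0,0,0],"hand":-1},{"linear":[-0.023,-0.015,-0.09],"dr":[0,0,0],"hand":-1},{"linear":[-0.032,-0.02,-0.125],"dr":[0,0,0],"hand":-1},{"linear":[-0.041,-0.02,-0.16],"dr":[0,0,0],"hand":-1},{"linear":[-0.05,-0.02,-0.195],"dr":[0,0,0],"hand":-1},{"linear":[-0.059,-0.02,-0.23],"dr":[0,0,0],"hand":-1},{"linear":[-0.068,-0.02,-0.265],"dr":[0,0,0],"hand":-1},{"linear":[-0.077,-0.02,-0.3],"dr":[0,0,0],"hand":-1},{"linear":[-0.083,-0.02,-0.325],"dr":[0,0,0],"hand":-1}]' 80
python3 -m crank '[{"linear":[-0.004,0,-0.0138],"dr":[0,0,0],"hand":-1},{"linear":[-0.004,0,-0.0138],"dr":[0,0,0],"hand":-1},{"linear":[-0.004,0,-0.0138],"dr":[0,0,0],"hand":-1},{"linear":[-0.004,0,-0.0138],"dr":[0,0,0],"hand":-1},{"linear":[-0.004,0,-0.0138],"dr":[0,0,0],"hand":-1}]' 80
python3 - <<'E'
from h import *
P,R,o=tool(); print(o["t"],P,R.round(4),o["gripper_width"],o["contact_force"])
im=bot.read_camera("wrist"); cv2.imwrite("pics/w5.png",im)
cv2.imwrite("pics/w5c.png",cv2.resize(im[140:260,220:350],None,fx=5,fy=5,interpolation=cv2.INTER_CUBIC))
for n in ("bush","plunger"):
    for r in bot.place_of("wrist",n):
        X=atz("wrist",r["xy"],.042 if n=="bush" else P[2]-.0764,(P,R)); print(n,np.round(r["xy"],1),round(r["score"],2),X.round(4),(R.T@(X-P)).round(4))
E
```

```text
t: 6.15
eef_pos: [0.5021, 0.1904, 0.1876]
tool_rot: [0.139, -0.14, 0.694, -0.693]
contact_force: [-0.3, 0.6, -2.1]
gripper_width: 0.156
t: 6.57
eef_pos: [0.5022, 0.1994, 0.1878]
tool_rot: [-0.137, 0.138, -0.693, 0.694]
contact_force: [-0.1, 0.3, -2.0]
gripper_width: 0.149
6.5667 [0.50224009 0.1993585  0.18778807] [[-9.243e-01 -7.000e-04  3.816e-01]
 [-3.816e-01 -1.100e-03 -9.243e-01]
 [ 1.100e-03 -1.000e+00  8.000e-04]] 0.14935420653203538 [-0.09219542  0.26283386 -2.01190906]
bush [281.8 188.3] 0.74 [0.5111 0.2028 0.042 ] [-9.700e-03  1.458e-01  1.000e-04]
```

View pics/w5c.png

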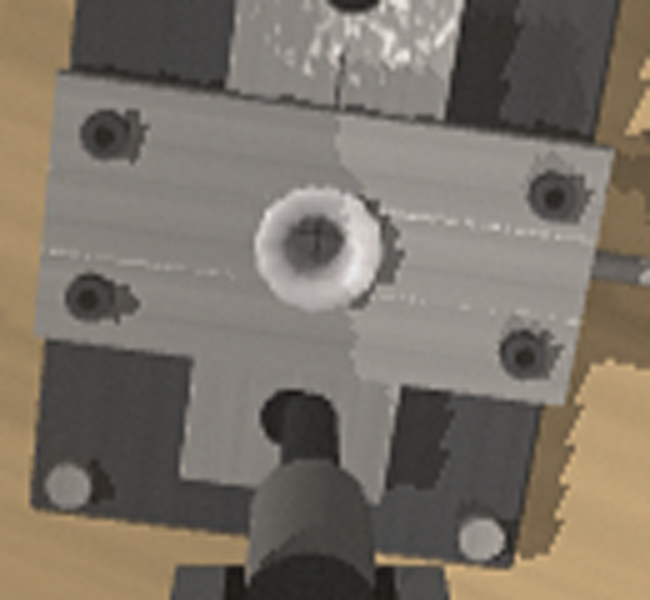

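The crop shows the bush rim centred at picture (283.8,189.8) and the nose tip at about (282,219).

Run:
```python
from h import *
P,R,o=tool(); print(P)
im=bot.read_camera("wrist")
g=cv2.GaussianBlur(cv2.cvtColor(im,cv2.COLOR_BGR2GRAY),(3,3),0)[170:215,262:306]
_,m=cv2.threshold(g,0,255,cv2.THRESH_OTSU)
print([ (k,np.round(v,1)) for k,v in enumerate(cv2.minAreaRect(max(cv2.findContours(m,0,2)[0],key=cv2.contourArea))[:2])])
for c in (((283.8,189.8)),):
    X=atz("wrist",c,.042,(P,R));print(X,R.T@(X-P))
print("nose px",proj((P+R@np.array([0,.0764,0]))[None],(P,R)),"edges rim",(lambda a:(a.min(0),a.max(0)))(proj(circ(X[0],X[1],.042,.013),(P,R))))
X=atz("wrist",(281.8,219.2),P[2]-.0764,(P,R));print("nose",R.T@(X-P))
for n in ("bush",):
    for r in bot.place_of("wrist",n): print(r["xy"])
```

```text
[0.5023612  0.19990494 0.18818001]
[(0, array([22. , 19.5])), (1, array([23., 24.]))]
[0.51060869 0.20104343 0.042     ] [-0.00809145  0.14617899  0.00203587]
nose px [[281.62578335 220.61682382]] edges rim (array([270.31723639, 176.43940897]), array([297.28617884, 202.81983746]))
nose [-0.00112326  0.0763998   0.00013108]
[283.0, 189.8]
```

```bash
python3 -m crank '[{"linear":[-0.004,0.005,0.001],"dr":[0,0,0],"hand":-1},{"linear":[-0.0072,0.02,0.0019],"dr":[0,0,0],"hand":-1},{"linear":[-0.0072,0.04,0.0019],"dr":[0,0,0],"hand":-1},{"linear":[-0.0072,0.055,0.0019],"dr":[0,0,0],"hand":-1},{"linear":[-0.0072,0.06,0.0019],"dr":[0,0,0],"hand":-1},{"linear":[-0.0072,0.06,0.0019],"dr":[0,0,0],"hand":-1},{"linear":[-0.0072,0.06,0.0019],"dr":[0,0,0],"hand":-1},{"linear":[-0.0072,0.06,0.0019],"dr":[0,0,0],"hand":-1}]' 80
python3 - <<'E'
from h import *
P,R,o=tool(); print(o["t"],P,R.round(4),o["contact_force"])
im=bot.read_camera("wrist")
cv2.imwrite("pics/w6c.png",cv2.resize(im[160:270,220:345],None,fx=5,fy=5,interpolation=cv2.INTER_CUBIC))
for r in bot.place_of("wrist","bush"):
    X=atz("wrist",r["xy"],.042,(P,R)); print(r["xy"],(R.T@(X-P)).round(4))
print("nose px",proj((P+R@np.array([-.0009,.0764,0]))[None],(P,R)))
E
```

```text
t: 7.48
eef_pos: [0.5102, 0.2025, 0.1292]
tool_rot: [0.139, -0.138, 0.694, -0.693]
contact_force: [-0.2, 0.1, -1.6]
gripper_width: 0.153
7.4833 [0.51018396 0.20251452 0.12922813] [[-9.235e-01  1.500e-03  3.836e-01]
 [-3.836e-01  7.000e-04 -9.235e-01]
 [-1.600e-03 -1.000e+00 -1.000e-04]] [-0.20485471  0.0838281  -1.59456361]
[282.8, 219.8] [0.0029 0.0872 0.0009]
nose px [[281.62784297 219.48209382]]
```

View pics/w6c.png

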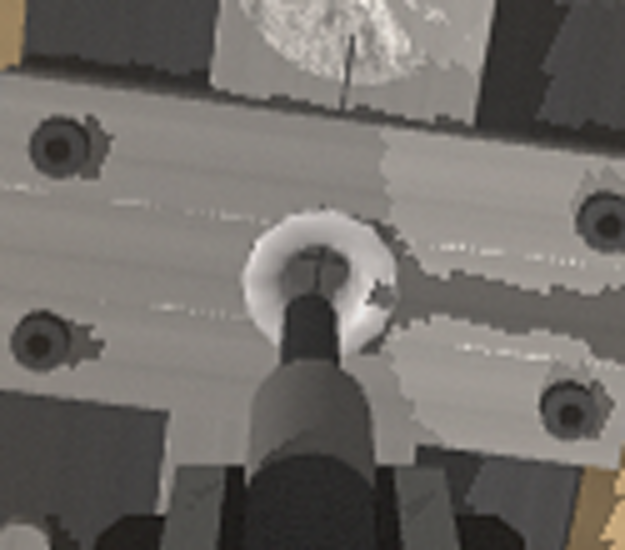

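Run:
```python
from h import *
P,R,o=tool(); print(P,R[:,1])
im=bot.read_camera("wrist")
g=cv2.cvtColor(im,cv2.COLOR_BGR2GRAY)
# rim fit: match projected circle by top/left/right edges in this picture
from scipy.optimize import least_squares
def f(v):
    X=P+R@np.array([v[0],0,v[1]]); c=proj(circ(X[0],X[1],.042,.013),(P,R)); return [c[:,0].min()-268.6,c[:,0].max()-299.4,c[:,1].min()-201.8]
s=least_squares(f,[0,0]);print("bush tool xz",s.x,s.fun)
Xn=atz("wrist",(282.1,219.5),P[2]-.0764,(P,R));print("nose",R.T@(Xn-P))
row=g[216].astype(int);print(row[262:306])
```

```text
[0.51018788 0.20248605 0.12933299] [ 1.81697550e-03  7.53431262e-04 -9.99998065e-01]
bush tool xz [0.00108916 0.00185939] [-1.07475309  1.07436835  0.03377564]
nose [-0.0008853   0.07640189  0.00035546]
[129 128 128 129 127 125 157 188 179 166 158 147 131 116  93  96  86  83
  83  83  80  55  85  81  81  80  88 143 161 169 194 202 200  92 177 163
 129 114 100 101 101 100 101 100]
```

```bash
python3 -m crank '[{"linear":[0.0014,0.002,0.0015],"dr":[0,0,0],"hand":-1},{"linear":[0.0014,0.006,0.0015],"dr":[0,0,0],"hand":-1},{"linear":[0.0014,0.009,0.0015],"dr":[0,0,0],"hand":-1},{"linear":[0.0014,0.012,0.0015],"dr":[0,0,0],"hand":-1},{"linear":[0.0014,0.012,0.0015],"dr":[0,0,0],"hand":-1},{"linear":[0.0014,0.012,0.0015],"dr":[0,0,0],"hand":-1}]' 80
python3 -m crank '[{"linear":[0,0.001,0],"dr":[0,0,0],"hand":-1},{"linear":[0,0.002,0],"dr":[0,0,0],"hand":-1},{"linear":[0,0.003,0],"dr":[0,0,0],"hand":-1},{"linear":[0,0.003,0],"dr":[0,0,0],"hand":-1}]' 80
python3 - <<'E'
from h import *
P,R,o=tool(); print(o["t"],P,o["contact_force"],o["torque"])
im=bot.read_camera("wrist")
cv2.imwrite("pics/w7c.png",cv2.resize(im[170:280,225:340],None,fx=5,fy=5,interpolation=cv2.INTER_CUBIC))
E
```

```text
t: 8.13
eef_pos: [0.5085, 0.2002, 0.1159]
tool_rot: [-0.138, 0.139, -0.693, 0.693]
contact_force: [0.0, 0.3, -2.4]
gripper_width: 0.154
t: 8.47
eef_pos: [0.5087, 0.2002, 0.1131]
tool_rot: [-0.138, 0.138, -0.693, 0.693]
contact_force: [-0.3, 0.2, -1.9]
gripper_width: 0.154
8.4667 [0.50866212 0.20018034 0.11312984] [-0.32418832  0.1978527  -1.91792166] [ 0.00334613  0.0406904  -0.04371856]
```

View pics/w7c.png

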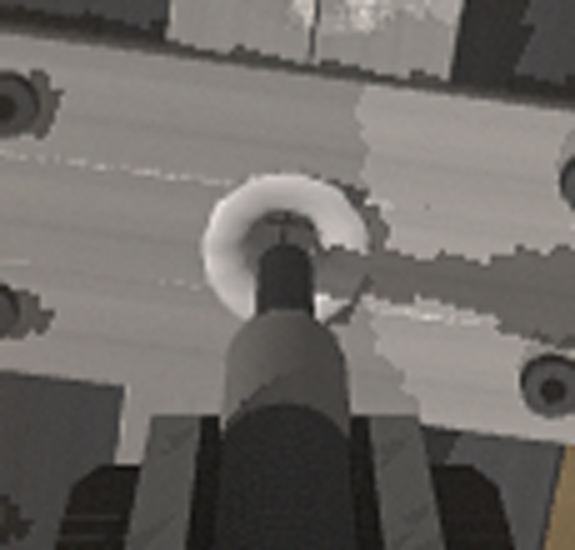

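Lateral alignment is right: rim centre at crop column 285.5, nose at 285. I'll work out the fore-aft offset with the rim radius left free.

Run:
```python
from h import *
from scipy.optimize import least_squares
P,R,o=tool(); print(P,o["contact_force"])
def f(v):
    X=P+R@np.array([v[0],0,v[1]]); c=proj(circ(X[0],X[1],.042,v[2]),(P,R)); return [c[:,0].min()-265.6,c[:,0].max()-298.6,c[:,1].min()-204.6]
s=least_squares(f,[0,0,.013],x_scale=.001);print("bush tool xz r",s.x)
pt=lambda x,z,r,zz:proj(circ(*(P+R@np.array([x,0,z]))[:2],zz,r),(P,R))
for x in (-.002,-.001,0,.001):
    a=pt(x,0,.0012,P[2]-.0764);b=pt(x,0,.004,P[2]-.0704);print(x,"tip top row crop",(a[:,1].min()-170)*5,"cone base top",(b[:,1].min()-170)*5)
a=pt(s.x[0],s.x[1],.005,.039);print("bore top row crop, far edge",(a[:,1].min()-170)*5,(pt(s.x[0],s.x[1],.007,.042)[:,1].min()-170)*5)
```

```text
[0.50868385 0.20018164 0.11320544] [ 0.03862339 -0.31477219 -1.35404459]
bush tool xz r [-0.00180477  0.00035256  0.01214113]
-0.002 tip top row crop 232.777305569266 cone base top 226.9623962454392
-0.001 tip top row crop 239.1183974752802 cone base top 233.49663217968697
0 tip top row crop 245.44360973921982 cone base top 240.01401522681448
0.001 tip top row crop 251.75301370274497 cone base top 246.51462337346388
bore top row crop, far edge 214.08741883704707 206.9726212403897
```

```bash
python3 -m crank '[{"linear":[-0.0012,0,0],"dr":[0,0,0],"hand":-1},{"linear":[-0.0012,0.001,0],"dr":[0,0,0],"hand":-1},{"linear":[-0.0012,0.002,0],"dr":[0,0,0],"hand":-1},{"linear":[-0.0012,0.002,0],"dr":[0,0,0],"hand":-1}]' 80
python3 -m crank '[{"linear":[0,0.001,0],"dr":[0,0,0],"hand":-1},{"linear":[0,0.002,0],"dr":[0,0,0],"hand":-1},{"linear":[0,0.002,0],"dr":[0,0,0],"hand":-1}]' 80
python3 - <<'E'
from h import *
P,R,o=tool(); print(o["t"],P,o["contact_force"],"tool",R.T@o["contact_force"],o["torque"])
im=bot.read_camera("wrist");g=cv2.cvtColor(im,cv2.COLOR_BGR2GRAY)
print("column through nose rows 200-232",g[200:232,281]); print(g[200:232,283])
E
```

```text
t: 8.85
eef_pos: [0.5098, 0.2006, 0.1111]
tool_rot: [-0.138, 0.138, -0.693, 0.693]
contact_force: [0.8, -0.6, -2.2]
gripper_width: 0.156
t: 9.1
eef_pos: [0.5097, 0.2006, 0.1091]
tool_rot: [-0.138, 0.138, -0.693, 0.693]
contact_force: [0.4, 0.8, -2.0]
gripper_width: 0.151
9.1 [0.50971449 0.20059884 0.10907838] [ 0.40775409  0.77770079 -2.01494343] tool [-0.67560276  2.0147042  -0.56178896] [ 0.01048987  0.01176071 -0.01881812]
column through nose rows 200-232 [134 130 128 132 133 131 132 149 197 188 177 169 158 157 134  82  68  59
  61  48  48  48  46  51  49  48  47  47  47  50  49  56]
[134 130 126 131 131 132 132 147 192 186 177 169 161 159 151  96  77  60
  81  44  48  45  46  46  46  46  46  45  47  47  44  53]
```

No contact so far, and the nose is 9 mm into the bush. Now I'll feel for the blank.

```bash
for i in 1; do python3 -m crank '[{"linear":[0,0.001,0],"dr":[0,0,0],"hand":-1},{"linear":[0,0.002,0],"dr":[0,0,0],"hand":-1},{"linear":[0,0.002,0],"dr":[0,0,0],"hand":-1}]' 80; done
python3 -m crank '[{"linear":[0,0.001,0],"dr":[0,0,0],"hand":-1},{"linear":[0,0.002,0],"dr":[0,0,0],"hand":-1},{"linear":[0,0.002,0],"dr":[0,0,0],"hand":-1}]' 80
```

```text
t: 9.4
eef_pos: [0.5097, 0.2006, 0.1071]
tool_rot: [-0.138, 0.138, -0.693, 0.693]
contact_force: [-0.6, -0.1, -2.4]
gripper_width: 0.153
t: 9.65
eef_pos: [0.5097, 0.2006, 0.1051]
tool_rot: [-0.138, 0.138, -0.693, 0.693]
contact_force: [0.0, 0.6, -2.5]
gripper_width: 0.151
```

```bash
python3 -m crank '[{"linear":[0,0.001,0],"dr":[0,0,0],"hand":-1},{"linear":[0,0.002,0],"dr":[0,0,0],"hand":-1},{"linear":[0,0.002,0],"dr":[0,0,0],"hand":-1}]' 80
python3 -m crank '[{"linear":[0,0.001,0],"dr":[0,0,0],"hand":-1},{"linear":[0,0.002,0],"dr":[0,0,0],"hand":-1},{"linear":[0,0.002,0],"dr":[0,0,0],"hand":-1}]' 80
```

```text
t: 9.9
eef_pos: [0.5097, 0.2006, 0.1031]
tool_rot: [-0.138, 0.138, -0.693, 0.693]
contact_force: [0.3, 0.1, -1.6]
gripper_width: 0.158
t: 10.15
eef_pos: [0.5101, 0.2008, 0.1016]
tool_rot: [0.139, -0.138, 0.693, -0.693]
contact_force: [-0.2, 0.6, 2.3]
gripper_width: 0.151
```

The blank is felt at about TCP 0.102, with no side load. I'll press down in small steps.

```bash
python3 -m crank '[{"linear":[0,0.0007,0],"dr":[0,0,0],"hand":-1},{"linear":[0,0.0014,0],"dr":[0,0,0],"hand":-1},{"linear":[0,0.0014,0],"dr":[0,0,0],"hand":-1}]' 80
python3 -m crank '[{"linear":[0,0.0007,0],"dr":[0,0,0],"hand":-1},{"linear":[0,0.0014,0],"dr":[0,0,0],"hand":-1},{"linear":[0,0.0014,0],"dr":[0,0,0],"hand":-1}]' 80
```

```text
t: 10.4
eef_pos: [0.5102, 0.2008, 0.1003]
tool_rot: [0.139, -0.138, 0.693, -0.693]
contact_force: [-1.0, -1.1, 6.4]
gripper_width: 0.15
t: 10.65
eef_pos: [0.5103, 0.2009, 0.0991]
tool_rot: [0.139, -0.138, 0.693, -0.693]
contact_force: [-1.2, -0.5, 7.6]
gripper_width: 0.154
```

```bash
python3 -m crank '[{"linear":[0,0.0005,0],"dr":[0,0,0],"hand":-1},{"linear":[0,0.001,0],"dr":[0,0,0],"hand":-1},{"linear":[0,0.001,0],"dr":[0,0,0],"hand":-1}]' 80
python3 -m crank '[{"linear":[0,0.0004,0],"dr":[0,0,0],"hand":-1},{"linear":[0,0.0004,0],"dr":[0,0,0],"hand":-1}]' 80
```

```text
t: 10.9
eef_pos: [0.5104, 0.201, 0.0983]
tool_rot: [0.139, -0.138, 0.693, -0.693]
contact_force: [-1.6, -1.6, 9.2]
gripper_width: 0.159
t: 11.07
eef_pos: [0.5105, 0.201, 0.0981]
tool_rot: [0.139, -0.138, 0.693, -0.693]
contact_force: [-1.3, -1.1, 10.0]
gripper_width: 0.153
```

```bash
python3 -m crank '[{"linear":[0,0.0003,0],"dr":[0,0,0],"hand":-1},{"linear":[0,0.0003,0],"dr":[0,0,0],"hand":-1}]' 80
```

```text
t: 11.23
eef_pos: [0.5105, 0.201, 0.0979]
tool_rot: [0.139, -0.138, 0.693, -0.693]
contact_force: [-1.1, -1.4, 10.6]
gripper_width: 0.151
```

```bash
python3 -m crank '[{"linear":[0,0.0004,0],"dr":[0,0,0],"hand":-1},{"linear":[0,0.0004,0],"dr":[0,0,0],"hand":-1}]' 80
```

```text
t: 11.4
eef_pos: [0.5106, 0.201, 0.0975]
tool_rot: [0.139, -0.138, 0.693, -0.693]
contact_force: [-2.2, -1.0, 12.2]
gripper_width: 0.158
```

```bash
python3 -m crank '[{"linear":[0,0.0003,0],"dr":[0,0,0],"hand":-1},{"linear":[0,0.0003,0],"dr":[0,0,0],"hand":-1}]' 80
```

```text
t: 11.57
eef_pos: [0.5106, 0.201, 0.0973]
tool_rot: [0.139, -0.138, 0.693, -0.693]
contact_force: [-3.0, -0.8, 11.4]
gripper_width: 0.153
```

```bash
python3 -m crank '[{"linear":[0,0.0003,0],"dr":[0,0,0],"hand":-1},{"linear":[0,0.0003,0],"dr":[0,0,0],"hand":-1}]' 80
```

```text
t: 11.73
eef_pos: [0.5106, 0.201, 0.0971]
tool_rot: [0.139, -0.138, 0.693, -0.693]
contact_force: [-2.8, -2.0, 12.1]
gripper_width: 0.156
```

```bash
python3 -m crank '[{"linear":[0,0.0003,0],"dr":[0,0,0],"hand":-1},{"linear":[0,0.0003,0],"dr":[0,0,0],"hand":-1}]' 80
```

```text
t: 11.9
eef_pos: [0.5106, 0.2011, 0.0968]
tool_rot: [0.139, -0.138, 0.693, -0.693]
contact_force: [-2.1, -0.5, 12.6]
gripper_width: 0.157
```

```bash
python3 -m crank '[{"linear":[0,0.0003,0],"dr":[0,0,0],"hand":-1},{"linear":[0,0.0003,0],"dr":[0,0,0],"hand":-1}]' 110
```

```text
t: 12.07
eef_pos: [0.5102, 0.2008, 0.0959]
tool_rot: [-0.139, 0.138, -0.693, 0.693]
contact_force: [-1.4, -0.2, 5.4]
gripper_width: 0.145
```

```bash
python3 -c "
from h import *
P,R,o=tool();print(P,R[:,1],o['contact_force'],o['torque'])
bot.read_camera('wrist');P,R,o=tool();print(P,R[:,1],o['contact_force'],o['torque'])"
```

```text
[0.51019432 0.20081781 0.09590475] [ 9.25824535e-04  1.82902365e-04 -9.99999555e-01] [-1.42117358 -0.22697862  5.42500875] [-0.16423539  0.23763039 -0.02050661]
[0.5101966  0.20085192 0.09579882] [ 9.94934073e-04  2.93780419e-04 -9.99999462e-01] [-1.16051014  0.00782042  5.31344208] [-0.12012702  0.3250003  -0.06759221]
```

The punch snapped: force fell from 12.6 to 5.4 N. I'll draw it straight out.

```bash
python3 -m crank '[{"linear":[0,-0.003,0],"dr":[0,0,0],"hand":-1},{"linear":[0,-0.008,0],"dr":[0,0,0],"hand":-1},{"linear":[0,-0.015,0],"dr":[0,0,0],"hand":-1},{"linear":[0,-0.025,0],"dr":[0,0,0],"hand":-1},{"linear":[0,-0.04,0],"dr":[0,0,0],"hand":-1},{"linear":[0,-0.06,0],"dr":[0,0,0],"hand":-1},{"linear":[0,-0.08,0],"dr":[0,0,0],"hand":-1},{"linear":[0,-0.085,0],"dr":[0,0,0],"hand":-1},{"linear":[0,-0.085,0],"dr":[0,0,0],"hand":-1},{"linear":[0,-0.085,0],"dr":[0,0,0],"hand":-1}]' 100
python3 - <<'E'
from h import *
P,R,o=tool(); print(o["t"],P,R.round(4),o["contact_force"],o["gripper_width"])
bot.read_camera("wrist");P,R,o=tool();print(P)
print("shift",R.T@(np.array([.5517,-.1453,P[2]])-P))
E
```

```text
t: 12.95
eef_pos: [0.5096, 0.2004, 0.1799]
tool_rot: [-0.138, 0.138, -0.693, 0.694]
contact_force: [-0.7, -0.1, -2.5]
gripper_width: 0.147
12.95 [0.50956042 0.20036743 0.17986673] [[-9.235e-01 -2.000e-04  3.835e-01]
 [-3.835e-01 -3.000e-04 -9.235e-01]
 [ 3.000e-04 -1.000e+00  2.000e-04]] [-0.72143449 -0.08869074 -2.52453172] 0.14685874657488454
[0.50913586 0.20018783 0.17921099]
shift [9.32265999e-02 2.11822552e-04 3.35383819e-01]
```

```bash
python3 -m crank '[{"linear":[0.005,0,0.018],"dr":[0,0,0],"hand":-1},{"linear":[0.014,0,0.05],"dr":[0,0,0],"hand":-1},{"linear":[0.0236,0,0.085],"dr":[0,0,0],"hand":-1},{"linear":[0.0334,0,0.12],"dr":[0,0,0],"hand":-1},{"linear":[0.0431,0,0.155],"dr":[0,0,0],"hand":-1},{"linear":[0.0528,0,0.19],"dr":[0,0,0],"hand":-1},{"linear":[0.0625,0,0.225],"dr":[0,0,0],"hand":-1},{"linear":[0.0723,0,0.26],"dr":[0,0,0],"hand":-1},{"linear":[0.082,0,0.295],"dr":[0,0,0],"hand":-1},{"linear":[0.089,0,0.32],"dr":[0,0,0],"hand":-1}]' 100
python3 -m crank '[{"linear":[0.003,0,0.01],"dr":[0,0,0],"hand":-1},{"linear":[0.0042,0,0.0154],"dr":[0,0,0],"hand":-1},{"linear":[0.0042,0,0.0154],"dr":[0,0,0],"hand":-1},{"linear":[0.0042,0.02,0.0154],"dr":[0,0,0],"hand":-1},{"linear":[0.0042,0.03,0.0154],"dr":[0,0,0],"hand":-1},{"linear":[0.0042,0.03,0.0154],"dr":[0,0,0],"hand":-1},{"linear":[0.0042,0.03,0.0154],"dr":[0,0,0],"hand":-1},{"linear":[0.0042,0.03,0.0154],"dr":[0,0,0],"hand":-1},{"linear":[0.0042,0.03,0.0154],"dr":[0,0,0],"hand":-1}]' 100
python3 - <<'E'
from h import *
P,R,o=tool(); print(o["t"],P,R.round(4),o["contact_force"])
bot.read_camera("wrist")
for r in bot.place_of("wrist","stand_hole"): X=atz("wrist",r["xy"],.052,(P,R));print(r["xy"],r["score"],X)
P,R,o=tool();print(P,"shift",R.T@(np.array([.5517,-.1453,P[2]])-P))
E
```

```text
t: 13.83
eef_pos: [0.5492, -0.133, 0.1786]
tool_rot: [-0.136, 0.138, -0.694, 0.694]
contact_force: [0.8, -0.0, -1.7]
gripper_width: 0.144
t: 14.58
eef_pos: [0.553, -0.1443, 0.151]
tool_rot: [-0.139, 0.138, -0.693, 0.694]
contact_force: [-0.4, -0.2, -1.4]
gripper_width: 0.146
14.5833 [ 0.55303889 -0.1443443   0.15097188] [[-9.232e-01  1.200e-03  3.844e-01]
 [-3.844e-01 -1.000e-04 -9.232e-01]
 [-1.000e-03 -1.000e+00  5.000e-04]] [-0.38079696 -0.17157939 -1.37388566]
[280.6, 216.1] 0.93 [ 0.54952982 -0.14492239  0.052     ]
[ 0.55294986 -0.14469637  0.15094525] shift [ 1.38582415e-03 -1.37823438e-06  7.76058085e-05]
```

```bash
python3 -m crank '[{"linear":[0.0013,0.003,0],"dr":[0,0,0],"hand":-1},{"linear":[0.0013,0.01,0],"dr":[0,0,0],"hand":-1},{"linear":[0.0013,0.017,0],"dr":[0,0,0],"hand":-1},{"linear":[0.0013,0.022,0],"dr":[0,0,0],"hand":-1},{"linear":[0.0013,0.024,0],"dr":[0,0,0],"hand":-1},{"linear":[0.0013,0.024,0],"dr":[0,0,0],"hand":-1}]' 100
python3 -m crank '[{"linear":[0,0.002,0],"dr":[0,0,0],"hand":-1},{"linear":[0,0.004,0],"dr":[0,0,0],"hand":-1},{"linear":[0,0.004,0],"dr":[0,0,0],"hand":-1}]' 100
```

```text
t: 15.18
eef_pos: [0.5506, -0.1452, 0.1251]
tool_rot: [0.138, -0.139, 0.694, -0.693]
contact_force: [0.6, -0.8, -2.5]
gripper_width: 0.148
t: 15.43
eef_pos: [0.5512, -0.1453, 0.122]
tool_rot: [0.138, -0.138, 0.693, -0.693]
contact_force: [-0.1, -0.2, -1.9]
gripper_width: 0.151
```

```bash
python3 -m crank '[{"linear":[0,0.003,0],"dr":[0,0,0],"hand":-1},{"linear":[0,0.008,0],"dr":[0,0,0],"hand":-1},{"linear":[0,0.013,0],"dr":[0,0,0],"hand":-1},{"linear":[0,0.015,0],"dr":[0,0,0],"hand":-1},{"linear":[0,0.015,0],"dr":[0,0,0],"hand":-1}]' 100
python3 -m crank '[{"linear":[0,0.003,0],"dr":[0,0,0],"hand":-1},{"linear":[0,0.008,0],"dr":[0,0,0],"hand":-1},{"linear":[0,0.012,0],"dr":[0,0,0],"hand":-1},{"linear":[0,0.015,0],"dr":[0,0,0],"hand":-1},{"linear":[0,0.016,0],"dr":[0,0,0],"hand":-1},{"linear":[0,0.016,0],"dr":[0,0,0],"hand":-1}]' 100
```

```text
t: 15.85
eef_pos: [0.5507, -0.1452, 0.1063]
tool_rot: [0.138, -0.139, 0.694, -0.693]
contact_force: [0.3, 0.5, -1.6]
gripper_width: 0.143
t: 16.35
eef_pos: [0.551, -0.1452, 0.0908]
tool_rot: [0.138, -0.139, 0.694, -0.693]
contact_force: [0.0, -0.6, -2.4]
gripper_width: 0.147
```

```bash
python3 -m crank '[{"linear":[0,0.001,0],"dr":[0,0,0],"hand":-1},{"linear":[0,0.002,0],"dr":[0,0,0],"hand":-1},{"linear":[0,0.002,0],"dr":[0,0,0],"hand":-1}]' 100
python3 -m crank '[{"linear":[0,0.0004,0],"dr":[0,0,0],"hand":-1},{"linear":[0,0.0004,0],"dr":[0,0,0],"hand":-1}]' 100
```

```text
t: 16.6
eef_pos: [0.5513, -0.1453, 0.0892]
tool_rot: [-0.138, 0.138, -0.693, 0.693]
contact_force: [0.2, 0.1, -1.8]
gripper_width: 0.144
t: 16.77
eef_pos: [0.5513, -0.1453, 0.0888]
tool_rot: [-0.138, 0.138, -0.693, 0.693]
contact_force: [0.3, -0.6, -2.2]
gripper_width: 0.147
```

```bash
python3 -m crank '[{"linear":[0,0.0004,0],"dr":[0,0,0],"hand":-1},{"linear":[0,0.0004,0],"dr":[0,0,0],"hand":-1}]' 100
python3 -m crank '[{"linear":[0,0.0004,0],"dr":[0,0,0],"hand":-1},{"linear":[0,0.0004,0],"dr":[0,0,0],"hand":-1}]' 100
python3 -m crank '[{"linear":[0,0.0004,0],"dr":[0,0,0],"hand":-1},{"linear":[0,0.0004,0],"dr":[0,0,0],"hand":-1}]' 100
```

```text
t: 16.93
eef_pos: [0.5514, -0.1454, 0.0886]
tool_rot: [-0.138, 0.138, -0.693, 0.693]
contact_force: [0.6, -0.0, -0.6]
gripper_width: 0.144
t: 17.1
eef_pos: [0.5515, -0.1453, 0.0885]
tool_rot: [-0.138, 0.138, -0.693, 0.694]
contact_force: [-1.3, 0.7, 4.2]
gripper_width: 0.147
t: 17.27
eef_pos: [0.5515, -0.1453, 0.0884]
tool_rot: [-0.138, 0.138, -0.693, 0.694]
contact_force: [-2.4, 0.9, 7.3]
gripper_width: 0.151
```

The foot is seated. I'll ease off, open, and rise clear.

```bash
python3 -m crank '[{"linear":[0,-0.0006,0],"dr":[0,0,0],"hand":-1},{"linear":[0,-0.0006,0],"dr":[0,0,0],"hand":-0.6},{"linear":[0,-0.0006,0],"dr":[0,0,0],"hand":-0.3},{"linear":[0,-0.0006,0],"dr":[0,0,0],"hand":0.2},{"linear":[0,-0.0006,0],"dr":[0,0,0],"hand":0.6},{"linear":[0,-0.0006,0],"dr":[0,0,0],"hand":0.6},{"linear":[0,-0.0006,0],"dr":[0,0,0],"hand":0.6},{"linear":[0,-0.0006,0],"dr":[0,0,0],"hand":0.6}]' 60
python3 -m crank '[{"linear":[0,-0.01,0],"dr":[0,0,0],"hand":0.6},{"linear":[0,-0.03,0],"dr":[0,0,0],"hand":0.6},{"linear":[0,-0.06,0],"dr":[0,0,0],"hand":0.6},{"linear":[0,-0.09,0],"dr":[0,0,0],"hand":0.6},{"linear":[0,-0.12,0],"dr":[0,0,0],"hand":0.6},{"linear":[0,-0.15,0],"dr":[0,0,0],"hand":0.6},{"linear":[0.01,-0.17,0],"dr":[0,0,0],"hand":0.6},{"linear":[0.02,-0.17,0],"dr":[0,0,0],"hand":0.6},{"linear":[0.02,-0.17,0],"dr":[0,0,0],"hand":0.6},{"linear":[0.02,-0.17,0],"dr":[0,0,0],"hand":0.6}]' 60
python3 - <<'E'
from h import *
P,R,o=tool(); print(o["t"],P,o["contact_force"])
w=bot.read_camera("wrist");s=bot.read_camera("scene")
a=cv2.resize(w[100:300,200:360],None,fx=2.5,fy=2.5);b=cv2.resize(s[170:350,150:410],(400,277));
c=np.zeros((500,800,3),np.uint8);c[:,:400]=a;c[:277,400:]=b;cv2.imwrite("pics/end.png",c)
for r in bot.place_of("wrist","punch"): print(r["xy"],r["score"],atz("wrist",r["xy"],.052,(P,R)))
for r in bot.place_of("wrist","stand_hole"): print(r["xy"],r["score"],atz("wrist",r["xy"],.052,(P,R)))
E
```

```text
t: 17.93
eef_pos: [0.5513, -0.1453, 0.0882]
tool_rot: [0.138, -0.138, 0.693, -0.693]
contact_force: [1.5, -0.2, 0.2]
gripper_width: 0.8
t: 18.77
eef_pos: [0.532, -0.1533, 0.258]
tool_rot: [-0.138, 0.138, -0.693, 0.694]
contact_force: [0.4, 0.4, 0.7]
gripper_width: 0.801
18.7667 [ 0.53199923 -0.15327041  0.25797442] [0.41033036 0.39127207 0.69259787]
[283.5, 168.2] 0.87 [ 0.55096615 -0.14758036  0.052     ]
[280.9, 171.7] 0.65 [ 0.54613377 -0.14637464  0.052     ]
```

View pics/end.png

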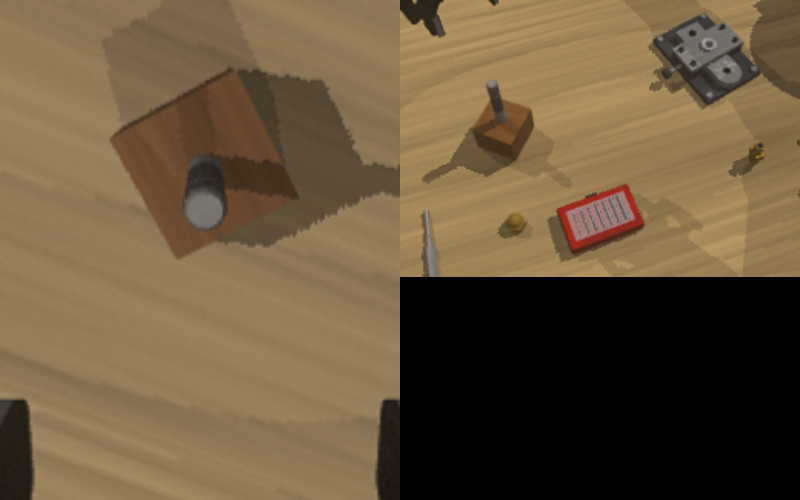

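The punch stands upright in the stand with its foot on the block (left panel, cap at (205,207)). The gripper is clear and the bystanders look unmoved.

```bash
python3 -c "
from station import bot
print(bot.hand_in())"
```

```text
the job is handed in; nothing more can be done
None
```

The punch was set off once, through the bush of the smaller grey jig, and now stands back in its hole in the stand. I handed the job in at about 19 s of the 67 s allowed.

- **Press:** I felt the blank about 17 mm below the bush's mouth. The reading rose to about 12.6 N, or roughly 14.6 N with the punch's weight added. It then dropped to 5.4 N at the snap, and I stopped and drew the punch straight out. Readings came only every two or three rows, so a brief peak between them would not show.
- **Side load:** A sideways force of up to about 3 N built up while pressing, with the nose probably lightly against the bore wall.
- **Return:** The foot seated at the same tool height it was taken from, 88.4 mm, and I eased off and let go.
- **Last checks:** The final picture shows the punch upright with its foot on the block, and the gripper open and clear. The case, cap nut, nipple and the part of the drift in view look unmoved by eye; I did not measure them.
- **Disagreement:** The last two network positions, for the punch and for the stand's hole, differed by about 5 mm. That is within the scatter those networks showed all along, so I trusted the seating force and height instead.

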